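Scrape the cold griddle clean into its crumb tray

TASK

Hang the crumb tray on the two locating pins at the front of the griddle, fully seated. Then take the scraper and, with its blade pressed lightly on the plate, scrape all three burnt crusts off the plate into the tray; do not use the fingers on them. Hang the scraper back in its stand and leave the things round about where they are.

Things in the scene. Friction and masses are not known exactly. Their poses are not given: they have to be found in the camera images.
- griddle: Cold countertop griddle, fixed. Steel chassis 190 x 236 mm; origin under its middle at worktop height, x away from its open front, z up. Two flat arms 16 mm wide reach forward at y = +-109 mm to x = -180 mm, tops 58 mm high; on each an upright locating pin, 8 mm thick, 14 mm tall, tapered tip, at x = -126, y = +-109 mm.
- plate_top (a point): Middle of the dark flat plate's upper face, 80 mm above the worktop; axes as the griddle's. The plate is 180 x 180 mm. Thin splash guards stand along its back (x = 90 mm) and sides (y = +-91 mm), 31 mm higher than the plate; its front edge (x = -90 mm) is open.
- tray_seat (a point): Where the tray's origin lies when the tray is seated: 138 mm in front of the griddle's middle, 10 mm above the worktop; axes as the griddle's. The ears then lie on the arms, the rim is 18 mm below the plate's front edge.
- crumb_tray: Open steel tray 86 (x) x 192 (y) x 52 mm high, walls 3 mm; origin under its middle, front is -x (to the robot when seated). Flat ears on both ends (x = -38 to +29 mm), undersides 48 mm up, each with a 14 mm hole at x = +12, y = +-109 mm for the griddle's pins. Grip: upright black tab on the front wall, x = -53 to -41 mm, 80 mm wide along y, 42 to 96 mm up. About 0.35 kg.
- scraper: Scraper hanging in its stand, 0.3 kg. Steel head bar 16 (x) x 164 (y) x 20 mm; origin mid-underside of the head, z up. Black grip on top, 24 (x) x 110 (y) mm, 20 to 50 mm up. Blade 130 mm wide (y), 3 mm thick, points straight down; worn and re-clamped daily, so its edge is 50 to 74 mm below the origin, differently each time; springy, 7 N a mm, up to 4 mm.
- scraper_stand: Fixed steel stand, origin under its middle at worktop height: base 90 x 170 mm, two cheeks 4 mm thick at y = +-72.5 mm, each with a notch in its top 26 mm wide (x), 16 mm deep; notch bottoms 80 mm, tops 96 mm up. The scraper's head bar lies in both notches, the blade hangs between the cheeks.
- stand_rest (a point): Where the scraper's origin lies when it hangs in the stand: middle between the notch bottoms.
- crust_0: Flat hard piece of burnt flatbread crust on the plate, about 60 mm long (y), 35 mm wide, 7 mm thick, 30 g; origin in the middle of its underside.
- crust_1: Flat hard piece of burnt flatbread crust on the plate, about 60 mm long (y), 35 mm wide, 7 mm thick, 30 g; origin in the middle of its underside.
- crust_2: Flat hard piece of burnt flatbread crust on the plate, about 60 mm long (y), 35 mm wide, 7 mm thick, 30 g; origin in the middle of its underside.
- ramekin: Bystander: small black round dish of sauce, 69 mm across, 34 mm high; origin under its middle.
- bell: Bystander: round order bell, 81 mm across, 57 mm high; origin under its middle.
- cup: Bystander: white espresso cup with handle, 60 x 87 mm, 50 mm high; origin under its middle.
- shaker: Bystander: salt shaker, 44 mm across, 90 mm high; origin under its middle.
- onion: Bystander: brown onion, 83 mm across, 94 mm high; origin under its middle.
Things that resemble listed ones, but are neither listed nor needed, are in the scene too. Leave any green or white look-alike of the crust_0 alone.

How it is judged:
By the outcome, as a careful person would: the job done as asked, in the order asked, and still so for the second after the job is handed in, with the robot touching nothing.
It also fails if it takes over 69 s, if anything falls off the work surface, if the arm or the gripper's body presses on something with over 40 N, if the wrist force passes 120 N, or if a joint passes its speed limit or range.

ROBOT

A 6-joint arm with a two-finger parallel gripper is mounted at the origin on a cart in front of the work surface, level with it; the furniture and walls round the work are solid. World frame = base frame: x ahead of the robot, y to its left, z up, the work surface at z = 0. Lengths are in m, angles in rad, forces in N, time in s.
With the tool pointing down it reaches from about 0.35 to 0.775 m from the base axis. Payload 7.3 kg.
Tool frame: the origin (TCP) lies midway between the tips of the shut fingers; the grasp point (between the pads) lies 19 mm behind it (robot.grip_depth is the distance from the TCP to the grasp point, in m); z points along the fingers, y is the line along which they close (so a half turn about z gives the same grasp; the last joint's range is limited). The gripper opens to 92 mm and grips with 3 to 60 N. Pads are 19 mm wide; open, the fingers measure 130 mm over their backs; the gripper's body (75 mm by 190 mm) begins 47 mm behind the grasp point.
Start: joints at [-1.447, 0.342, 1.524, -0, 1.275, -0.146], TCP at [0.14, -0.506, 0.227] pointing down, gripper open.
Joint ranges: [-2.53, 2.53], [-0.77, 2.02], [0.04, 2.7], [-1, 4.14], [0.28, 2.66], [-3.11, 3.11]. Speed limits (rad/s): [2.57, 2.57, 3.14, 3.14, 3.14, 3.14].

INTERFACE

Orientations are given as a unit quaternion [x, y, z, w].
In Python, from bench import robot gives the robot as it stands. The module is installed in compiled form; this text tells all that it offers.
- The arm moves only by the tool drive_tool, never from a script. Its argument "motion" is a list of rows, each a list of 3 entries, a list of its own where there are three numbers: the shift along the tool's x, y, z as a fraction of full scale, then the turn about the tool's z as a fraction of full scale, then the opening, from 0 (shut) to 1 (fully open). A call has 1 to 20 rows; each row shifts and turns the commanded pose from where the row before left it, along the tool's axes as they then stand; what a row does not reach is not made up. Full scale, the value 1, is 4 cm for a shift and 0.1 rad for a turn. A row lasts 1/12 s, in which the tool goes at most 41.7 mm and 7.16 degrees, less where a joint would pass 70% of its speed; a pose out of reach is approached as far as the arm can. A call with a number of a shift or a turn outside -1 to 1 is refused whole. A call with a gripper value outside its range is refused whole. The fingers move at their own pace and stop on an object; "force" is the grip in N (left out, the last holds). Time passes only in rows, so rows that do not move let the fingers close. It gives the time, the measured TCP pose, the force, the opening and the grip force at its end, in the units of the state.
- robot.get_state(): the state, without advancing time (a new reading comes with each control period).
- robot.get_image(name): name is "scene" or "top" or "wrist"; returns a dict with "pixels" (384x512x3 uint8, red, green, blue), "fx", "fy", "cx", "cy" (pixels), "R" (3x3) and "t" (3): a world point X has camera coordinates R X + t. Camera axes: x right, y down, z forward; pixel columns grow to the right and rows downward; lengths in m; the calibration is good to about 2 mm. A picture is of the moment at which its call begins. There is no depth.
- robot.hand_in(): hands the job in; it is judged then, once.
The state is a dict: "time": time; "joint_positions": joint angles; "dq": joint speeds; "effort": joint torques, N m; "tcp_pos": TCP position; "ee_rot": TCP orientation; "wrist_force": force on the tool from outside, world axes, zero at the start; "wrist_torque": the same for the moment, N m; "opening": finger opening in m; "finger_force": force on a finger pad.
Only numpy, scipy, OpenCV 4.12 (cv2) and the standard library are available. Lean on these libraries where they do the work, as an engineer would, in place of code of your own. Each camera call takes 0.05 s, during which the arm holds its last target. There are 200 camera calls.

## Working session

There is one attempt and no reset: what is moved stays moved. The work goes in short steps, Python scripts to look and compute and a tool call to move; the robot and the scene stay as the last step left them, time stands still between calls to the robot, and variables do not carry over. Pictures are saved under pics/ and viewed, at most 10 in all, crops included, and the job is handed in when it is done.

Besides the shell and the picture viewer there is one more tool, called after ">>>" by a JSON object that holds its "fn" and its "kwargs". drive_tool: Moves the arm, as the interface text tells. Shift numbers are shares of 4 cm and turn numbers shares of 0.1 rad, none past 1 either way. Its arguments: {"type":"object","properties":{"motion":{"type":"array","items":{"type":"array"}},"force":{"type":"number"}},"required":["motion"]}

```bash
mkdir -p pics
cat > h.py <<'E'
import numpy as np, cv2
from bench import robot
def img(n,save=None):
    d=robot.get_image(n); d['R']=np.array(d['R']); d['t']=np.array(d['t'])
    if save: cv2.imwrite('pics/'+save,cv2.resize(d['pixels'][:,:,::-1],None,fx=1.5,fy=1.5,interpolation=cv2.INTER_CUBIC))
    return d
def ray(d,u,v,z):
    p=np.array([(u-d['cx'])/d['fx'],(v-d['cy'])/d['fy'],1.]); w=d['R'].T@p; c=-d['R'].T@d['t']
    return c+w*(z-c[2])/w[2]
def proj(d,X):
    c=d['R']@np.array(X)+d['t']; return np.array([d['fx']*c[0]/c[2]+d['cx'],d['fy']*c[1]/c[2]+d['cy']])
E
python3 - <<'E'
from h import *
import pickle
for n in ['top','scene']:
    d=img(n,n+'0.png'); pickle.dump(d,open(n+'0.pkl','wb')); print(n,-d['R'].T@d['t'],d['fx'],d['R'].round(3).tolist())
s=robot.get_state(); print(s['tcp_pos'],s['ee_rot'],s['opening'],s['time'],robot.grip_depth)
E
```

```text
top [ 0.2968909  -0.14042987  1.39588803] 489.3700450301572 [[0.024, -1.0, 0.014], [-0.98, -0.027, -0.197], [0.197, -0.009, -0.98]]
scene [ 0.0297026  -0.97355231  1.21360503] 434.887779731669 [[0.828, -0.56, -0.017], [-0.435, -0.624, -0.649], [0.353, 0.544, -0.761]]
[ 0.13990009 -0.5056476   0.22613028] [ 9.90916304e-01  1.34478285e-01  4.95837134e-06 -6.84933752e-04] 0.09196885628243753 0.1 0.0188
```

View pics/top0.png

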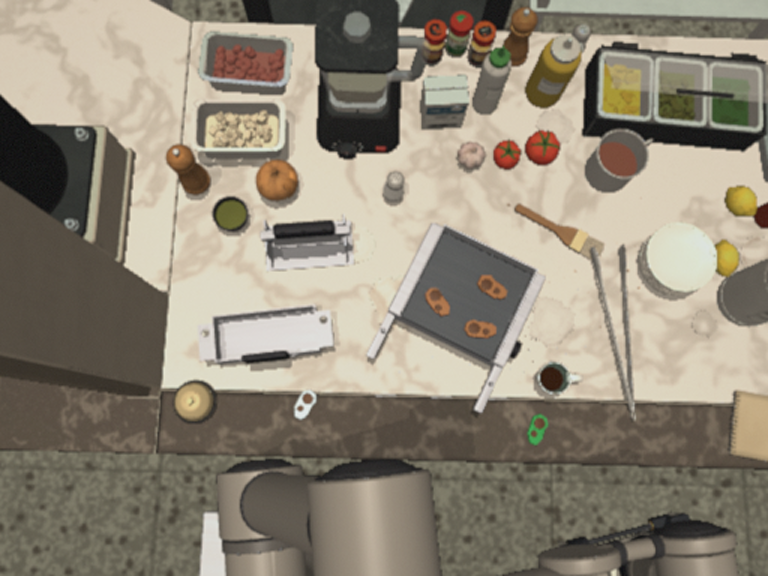

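View pics/scene0.png

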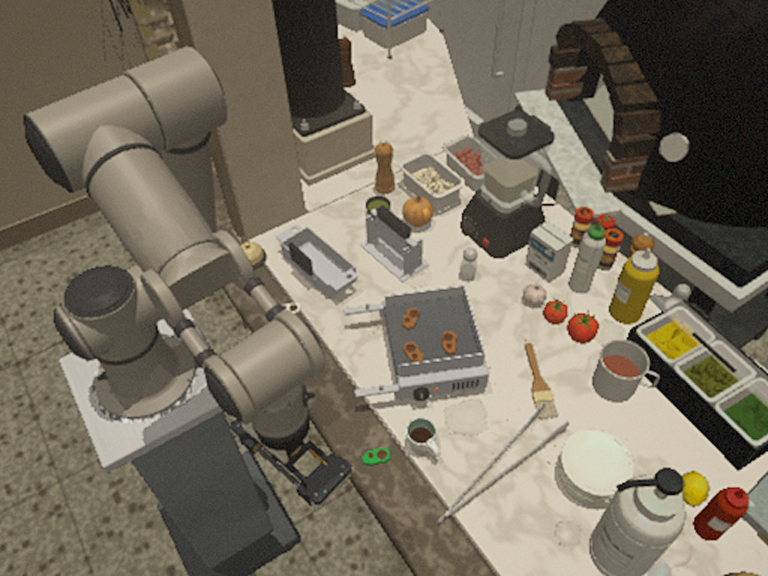

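Run:
```python
from h import *
import pickle
d=pickle.load(open('top0.pkl','rb')); p=d['pixels']
c=p[140:285,125:375]; cv2.imwrite('pics/crop.png',cv2.resize(c[:,:,::-1],None,fx=3.2,fy=3.2,interpolation=cv2.INTER_CUBIC))
# crusts
hsv=cv2.cvtColor(p,cv2.COLOR_RGB2HSV)
m=((hsv[...,0]<16)&(hsv[...,1]>110)&(hsv[...,2]>80)).astype(np.uint8)
n,l,s,ce=cv2.connectedComponentsWithStats(m)
for i in range(1,n):
    if s[i,4]>30 and 270<ce[i][0]<360 and 170<ce[i][1]<240: print('crust',ce[i],s[i],ray(d,*ce[i],.085))
# black blobs: tab, grip
m=(p.max(2)<45).astype(np.uint8)
n,l,s,ce=cv2.connectedComponentsWithStats(m)
for i in range(1,n):
    if s[i,4]>30 and 130<ce[i][0]<300 and 140<ce[i][1]<260:
        r=cv2.minAreaRect(np.argwhere(l==i)[:,::-1].astype(np.float32)); print('black',ce[i],s[i],r,[ray(d,*ce[i],z).round(4) for z in (.09,.13)])
# dark plate
m=((p.max(2)<95)&(p.min(2)>35)).astype(np.uint8); m[:,:260]=0;m[:,365:]=0;m[:145]=0;m[245:]=0
m=cv2.morphologyEx(m,cv2.MORPH_CLOSE,np.ones((15,15)))
n,l,s,ce=cv2.connectedComponentsWithStats(m); i=1+s[1:,4].argmax()
r=cv2.minAreaRect(np.argwhere(l==i)[:,::-1].astype(np.float32)); b=cv2.boxPoints(r); print('plate',r,[ray(d,*q,.08).round(4) for q in b],ray(d,*r[0],.08))
```

```text
crust [327.55555556 191.22222222] [318 184  20  15 189] [ 0.56324078 -0.35593741  0.085     ]
crust [291.3        201.12941176] [284 192  16  19 170] [ 0.53303734 -0.25685864  0.085     ]
crust [319.64893617 219.14361702] [310 213  21  12 188] [ 0.4856012 -0.3340658  0.085    ]
black [202.37903226 155.72580645] [184 153  38   6 124] ((202.50759887695312, 155.60658264160156), (3.41985821723938, 37.26220703125), 85.91438293457031) [array([ 0.6527, -0.0099,  0.09  ]), array([ 0.6418, -0.0139,  0.13  ])]
black [178.35185185 238.87037037] [163 235  30   7  54] ((177.57958984375, 238.92971801757812), (3.2047712802886963, 29.06144905090332), 79.50852966308594) [array([0.422 , 0.0437, 0.09  ]), array([0.4182, 0.0381, 0.13  ])]
plate ((315.9000549316406, 199.20001220703125), (83.18172454833984, 70.21253204345703), 26.56505012512207) [array([ 0.5019, -0.1805,  0.08  ]), array([ 0.6815, -0.2647,  0.08  ]), array([ 0.5809, -0.4707,  0.08  ]), array([ 0.4062, -0.3823,  0.08  ])] [ 0.54111009 -0.32466142  0.08      ]
```

View pics/crop.png

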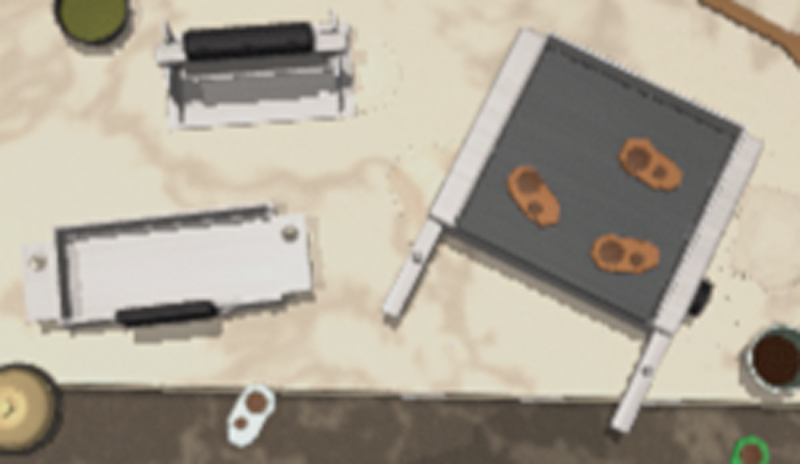

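The three crusts are the brown pieces on the plate at crop (650,165), (533,195) and (626,253). The white one at (250,415) and the green one at (750,450) lie on the counter and are look-alikes to leave alone. The pins are at (417,258) and (647,371), the tray holes at (37,263) and (290,233), and the scraper grip centre is at (249,41).

```bash
cat >> h.py <<'E'
def yaw(s=None):
    q=(s or robot.get_state())['ee_rot']; return 2*np.arctan2(q[1],q[0])
def go(x,y,z,yw):
    """turn, then shifts in final tool axes (units: 4cm / 0.1rad)"""
    s=robot.get_state(); a=yaw(s); t=(a-yw+np.pi/2)%np.pi-np.pi/2
    b=a-t; d=np.array([x,y,z])-s['tcp_pos']
    sh=np.array([d[0]*np.cos(b)+d[1]*np.sin(b), d[0]*np.sin(b)-d[1]*np.cos(b), -d[2]])/.04
    print('turn %.2f  shift %s  yaw->%.3f j6 %.2f t=%.2f'%(t/.1,sh.round(2),b,s['joint_positions'][5],s['time']))
E
python3 - <<'E'
from h import *
import pickle
d=pickle.load(open('top0.pkl','rb'))
P=lambda u,v,z: ray(d,125+u/3.2,140+v/3.2,z)
pl,pr=P(417,258,.072),P(647,371,.072); al,ar=P(393,315,.058),P(622,428,.058)
e=pl-pr; print('pins',pl,pr,np.linalg.norm(e),'yaw',np.arctan2(-e[0],e[1]))
e2=al-ar; print('tips',al,ar,np.linalg.norm(e2),np.arctan2(-e2[0],e2[1]))
g=np.arctan2(-e[0],e[1]); X=np.array([np.cos(g),np.sin(g)]); print('griddle', (pl+pr)[:2]/2+.126*X, (al+ar)[:2]/2+.18*X, 'seat tab',(pl+pr)[:2]/2-.059*X)
hl,hr=P(37,263,.05),P(290,233,.05); e=hl-hr; t=np.arctan2(-e[0],e[1]); X=np.array([np.cos(t),np.sin(t)])
print('holes',hl,hr,np.linalg.norm(e),t,'tab from holes',(hl+hr)[:2]/2-.059*X,'tab',P(167,313,.092))
a,b=P(185,43,.128),P(312,37,.128); e=a-b; print('grip',P(249,40,.128),np.linalg.norm(e),np.arctan2(-e[0],e[1]))
x,y=((hl+hr)[:2]/2-.059*X); go(x,y,.2,t+np.pi/2)
E
```

```text
pins [ 0.47878279 -0.16032319  0.072     ] [ 0.38810348 -0.35606849  0.072     ] 0.2157289131348665 yaw -0.4338190974912586
tips [ 0.43112086 -0.1411827   0.058     ] [ 0.34072753 -0.33694054  0.058     ] 0.21562023354712032 -0.4325911681210817
griddle [ 0.54777138 -0.31115858] [ 0.54925027 -0.31472267] seat tab [ 0.37990848 -0.23339583]
holes [0.46886193 0.16690804 0.05      ] [ 0.50075955 -0.04996499  0.05      ] 0.21920622729682693 0.14603270317142383 tab from holes [0.42643873 0.04988619] tab [0.42453893 0.04666696 0.092     ]
grip [ 0.65129777 -0.01446656  0.128     ] 0.10627497947829756 0.07728695567526637
turn -14.47  shift [12.7   9.11  0.65]  yaw->1.717 j6 -0.15 t=0.10
```

>>> {"fn": "drive_tool", "kwargs": {"motion": [[[0.5, 0, 0], -0.965, 1], [[0.5, 0, 0], -0.965, 1], [[0.5, 0, 0], -0.965, 1], [[0.5, 0, 0], -0.965, 1], [[0.5, 0, 0], -0.965, 1], [[0.5, 0, 0], -0.965, 1], [[0.5, 0, 0], -0.965, 1], [[0.5, 0, 0], -0.965, 1], [[0.5, 0, 0], -0.965, 1], [[0.5, 0, 0], -0.965, 1], [[0.5, 0, 0], -0.965, 1], [[0.5, 0, 0], -0.965, 1], [[0.5, 0, 0], -0.965, 1], [[0.5, 0, 0], -0.965, 1], [[0.5, 0, 0], -0.96, 1]]}}

```text
time: 1.35
tcp_pos: [0.3008, -0.2823, 0.2264]
ee_rot: [0.652, 0.758, 0.0, -0.0]
wrist_force: [-0.3, 0.3, 0.1]
opening: 0.0919
finger_force: 0.0
```

```bash
python3 -c "
from h import *
go(.426,.049,.2,1.717)"
```

```text
turn 0.05  shift [7.74 4.3  0.66]  yaw->1.717 j6 -1.09 t=1.35
```

>>> {"fn": "drive_tool", "kwargs": {"motion": [[[0.86, 0.48, 0], 0, 1], [[0.86, 0.48, 0], 0, 1], [[0.86, 0.48, 0], 0, 1], [[0.86, 0.48, 0], 0, 1], [[0.86, 0.48, 0], 0, 1], [[0.86, 0.48, 0], 0, 1], [[0.86, 0.48, 0], 0, 1], [[0.86, 0.48, 0], 0, 1], [[0.86, 0.48, 0], 0, 1], [[0, 0, 0], 0, 1], [[0, 0, 0], 0, 1]]}}

```text
time: 2.27
tcp_pos: [0.4266, 0.0499, 0.2262]
ee_rot: [0.652, 0.758, -0.0, -0.0]
wrist_force: [-1.0, -0.6, 0.0]
opening: 0.092
finger_force: 0.0
```

Run:
```python
from h import *
import pickle
go(.426,.049,.06,1.717)
d=img('wrist','w0.png'); pickle.dump(d,open('w0.pkl','wb')); print(-d['R'].T@d['t'])
print(robot.get_state()['tcp_pos'],proj(d,[.426,.049,.096]))
```

```text
turn 0.05  shift [-0.02 -0.02  4.16]  yaw->1.717 j6 -0.21 t=2.27
[0.41548705 0.12972713 0.38426496]
[0.42628052 0.04858171 0.22626466] [254.96219114 187.3454573 ]
```

View pics/w0.png

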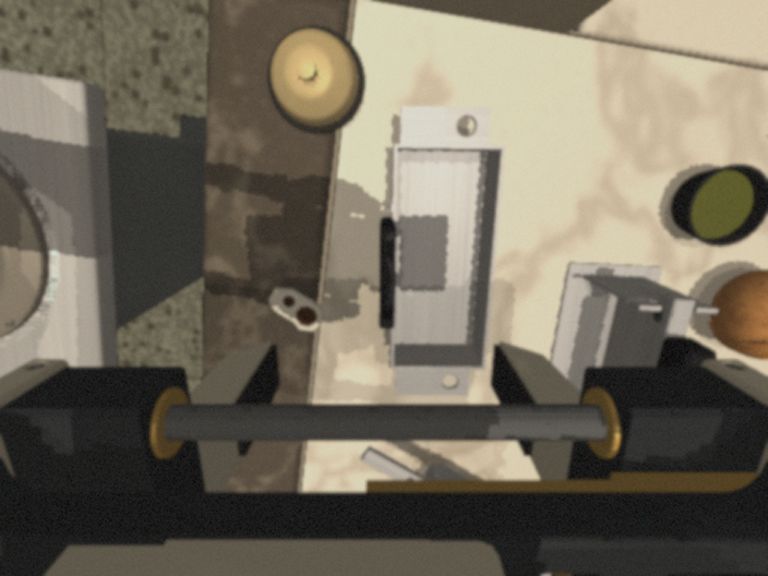

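The tab is at (387,272) in the wrist view and the ear holes at (467,125) and (450,381). I'll refine the tray pose from these.

Run:
```python
from h import *
import pickle
d=pickle.load(open('w0.pkl','rb')); p=d['pixels']
m=(p.max(2)<50).astype(np.uint8); m[:135]=0;m[225:]=0;m[:,:248]=0;m[:,268:]=0
q=np.argwhere(m)[:,::-1].astype(np.float32); r=cv2.minAreaRect(q);print(r,len(q)); bx=cv2.boxPoints(r); print(bx)
print('tab',ray(d,*r[0],.096),ray(d,*r[0],.08))
for z in (.096,.05): print([ray(d,*x,z).round(4)[:2] for x in bx])
h1,h2=ray(d,467/1.5,125/1.5,.05),ray(d,450/1.5,381/1.5,.05); e=h1-h2;t=np.arctan2(-e[0],e[1]);X=np.array([np.cos(t),np.sin(t)])
print(h1,h2,np.linalg.norm(e),t,'tab',(h1+h2)[:2]/2-.059*X)
```

```text
((258.0, 181.5), (71.0, 8.0), 90.0) 548
[[254. 146.]
 [262. 146.]
 [262. 217.]
 [254. 217.]]
tab [0.42829717 0.05607379 0.096     ] [0.42900818 0.0519857  0.08      ]
[array([0.4183, 0.0935]), array([0.4266, 0.0948]), array([0.4392, 0.0155]), array([0.4302, 0.0141])]
[array([0.4187, 0.0877]), array([0.4284, 0.0892]), array([ 0.443 , -0.0028]), array([ 0.4325, -0.0044])]
[0.47289703 0.1677133  0.05      ] [ 0.50358337 -0.04923163  0.05      ] 0.21910444221854433 0.14051542171899262 tab [0.4298217  0.05097768]
```

>>> {"fn": "drive_tool", "kwargs": {"motion": [[[0.03, 0.08, 0.85], 0, 1], [[0, 0, 0.85], 0, 1], [[0, 0, 0.85], 0, 1], [[0, 0, 0.85], 0, 1], [[0, 0, 0.55], 0, 1], [[0, 0, 0.27], 0, 1], [[0, 0, 0], 0, 1], [[0, 0, 0], 0, 0], [[0, 0, 0], 0, 0], [[0, 0, 0], 0, 0], [[0, 0, 0], 0, 0], [[0, 0, 0], 0, 0], [[0, 0, 0], 0, 0], [[0, 0, 0], 0, 0], [[0, 0, 0], 0, 0]], "force": 45}}

```text
time: 3.57
tcp_pos: [0.4297, 0.0497, 0.058]
ee_rot: [0.654, 0.757, 0.0, 0.0]
wrist_force: [0.4, 0.2, -0.1]
opening: 0.043
finger_force: 0.0
```

>>> {"fn": "drive_tool", "kwargs": {"motion": [[[0, 0, 0], 0, 0], [[0, 0, 0], 0, 0], [[0, 0, 0], 0, 0], [[0, 0, 0], 0, 0], [[0, 0, 0], 0, 0], [[0, 0, 0], 0, 0], [[0, 0, 0], 0, 0], [[0, 0, 0], 0, 0]]}}

```text
time: 4.23
tcp_pos: [0.4292, 0.0496, 0.0578]
ee_rot: [0.654, 0.757, -0.0, -0.0]
wrist_force: [-2.8, -1.0, 2.9]
opening: 0.012
finger_force: 45.0
```

>>> {"fn": "drive_tool", "kwargs": {"motion": [[[0, 0, -0.3], 0, 0], [[0, 0, -0.6], 0, 0], [[0, 0, -0.6], 0, 0], [[0, 0, -0.6], 0, 0], [[0, 0, -0.6], 0, 0], [[0, 0, -0.3], 0, 0], [[0, 0, 0], 0, 0], [[0, 0, 0], 0, 0]]}}

```text
time: 4.9
tcp_pos: [0.4296, 0.0497, 0.1776]
ee_rot: [0.654, 0.757, 0.0, 0.0]
wrist_force: [0.2, 0.1, -3.4]
opening: 0.012
finger_force: 45.0
```

Run:
```python
from h import *
import pickle
go(.3797,-.2334,.178,-.433+np.pi/2)
d=img('wrist','w1.png'); pickle.dump(d,open('w1.pkl','wb')); s=robot.get_state(); print(s['tcp_pos'],yaw(s),s['opening'],s['wrist_force'])
print(proj(d,[.473,.168,.17]),proj(d,[.5036,-.049,.17]))
```

```text
turn 5.79  shift [-6.95  1.84 -0.01]  yaw->1.138 j6 -0.21 t=4.90
[0.42899497 0.04972447 0.17687386] 1.7169032208203936 0.01203456900440155 [ 0.4213475  -0.0800392  -3.55185347]
[364.38819026  52.32124954] [329.43026882 360.41415714]
```

View pics/w1.png

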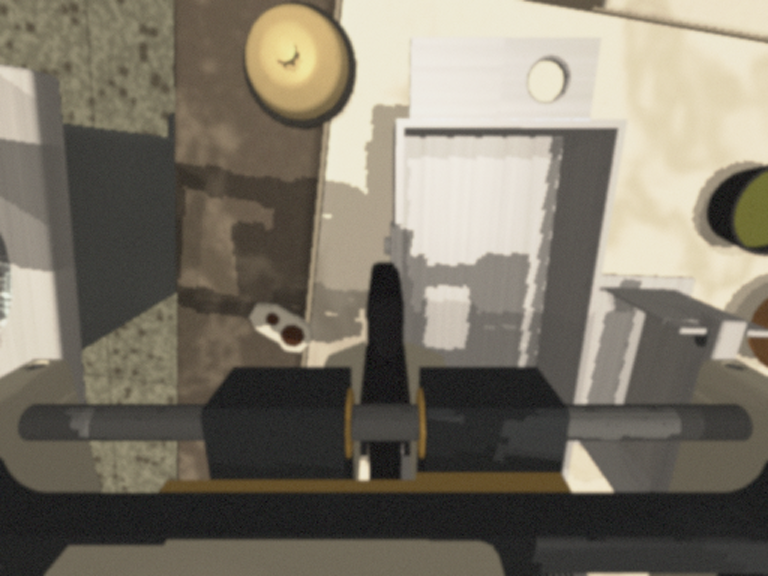

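>>> {"fn": "drive_tool", "kwargs": {"motion": [[[-0.2, 0, 0], 0.97, 0], [[-0.3, 0, 0], 0.97, 0], [[-0.3, 0, 0], 0.97, 0], [[-0.3, 0, 0], 0.97, 0], [[-0.3, 0, 0], 0.97, 0], [[-0.3, 0, 0], 0.94, 0], [[0, 0, 0], 0, 0], [[0, 0, 0], 0, 0]]}}

```text
time: 5.62
tcp_pos: [0.4215, -0.0171, 0.1766]
ee_rot: [0.842, 0.539, -0.001, -0.001]
wrist_force: [0.4, 0.1, -3.9]
opening: 0.0119
finger_force: 45.0
```

Run:
```python
from h import *
go(.3768,-.2331,.140,-.433+np.pi/2)
```

```text
turn 0.01  shift [-5.37  1.25  0.92]  yaw->1.138 j6 0.21 t=5.62
```

>>> {"fn": "drive_tool", "kwargs": {"motion": [[[-0.4, 0.1, 0], 0, 0], [[-0.62, 0.14, 0], 0, 0], [[-0.62, 0.14, 0], 0, 0], [[-0.62, 0.15, 0], 0, 0], [[-0.62, 0.15, 0], 0, 0], [[-0.62, 0.14, 0], 0, 0], [[-0.62, 0.14, 0], 0, 0], [[-0.62, 0.14, 0], 0, 0], [[-0.63, 0.15, 0.45], 0, 0], [[0, 0, 0.45], 0, 0], [[0, 0, 0], 0, 0], [[0, 0, 0], 0, 0], [[0, 0, 0], 0, 0]]}}

```text
time: 6.7
tcp_pos: [0.3779, -0.2323, 0.1422]
ee_rot: [0.842, 0.54, 0.0, -0.0]
wrist_force: [-0.2, -0.2, -3.5]
opening: 0.0119
finger_force: 45.0
```

Run:
```python
from h import *
import pickle
go(.3768,-.2331,.140,-.433+np.pi/2)
w=img('wrist'); s=img('scene'); t=img('top'); pickle.dump((w,s,t),open('hov.pkl','wb'))
P=np.array([.4792,-.160,.072]),np.array([.3877,-.356,.072])
for n,d in zip('wst',(w,s,t)): print(n,[proj(d,q).round(1) for q in P],[proj(d,q+[0,0,.06]).round(1) for q in P])
a=lambda d,u,v,h,k: cv2.resize(d['pixels'][v:v+h,u:u+h*4//3,::-1],(400,300),interpolation=cv2.INTER_CUBIC)
pl=proj(w,P[0]).astype(int); print(pl); 
u=max(0,min(512-200,pl[0]-100)); v=max(0,min(384-150,pl[1]-75))
sp=proj(s,P[1]).astype(int); tp=proj(t,P[1]).astype(int); tl=proj(t,P[0]).astype(int)
print((u,v),sp,tp,tl)
o=np.vstack([np.hstack([a(w,u,v,150,0),a(s,sp[0]-50,sp[1]-37,75,0)]),np.hstack([a(t,tp[0]-50,tp[1]-37,75,0),a(t,tl[0]-50,tl[1]-37,75,0)])])
cv2.imwrite('pics/hov.png',o)
```

```text
turn 0.02  shift [-0.03 -0.02  0.05]  yaw->1.138 j6 -0.29 t=6.70
w [array([334.5,  73.7]), array([314.7, 306.6])] [array([363.9,  60.1]), array([330.1, 358.3])]
s [array([243.1, 202.9]), array([252.2, 257.1])] [array([242.1, 191.4]), array([251.5, 246.2])]
t [array([255.2, 220.5]), array([327.2, 256.1])] [array([255.6, 217.3]), array([330.9, 254.6])]
[334  73]
(np.int64(234), 0) [252 257] [327 256] [255 220]
```

View pics/hov.png

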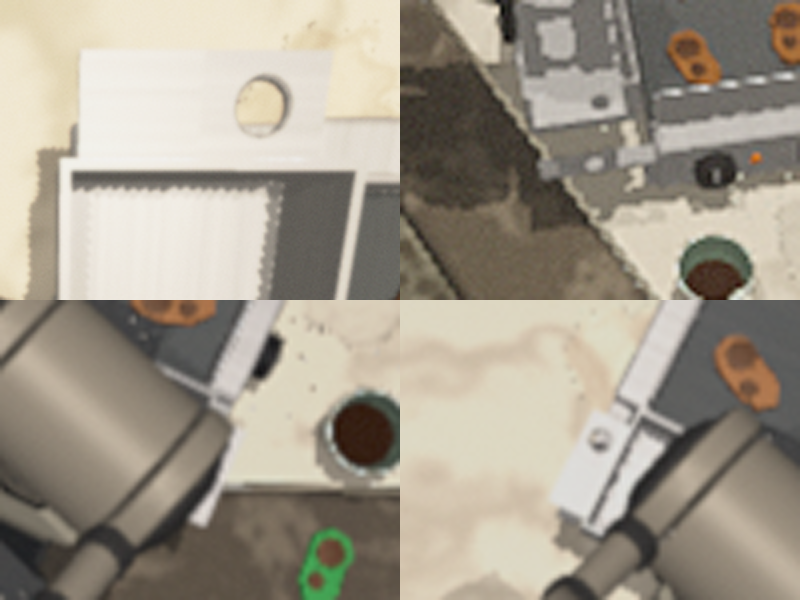

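Left hole: wrist (365,52.5) and top (255,217.5). Right hole: scene (252,245), with what looks like the right pin at (250.8,260.8). The three views differ by a few mm, so I'll compare them within one camera before lowering the tray.

Run:
```python
from h import *
import pickle
w,s,t=pickle.load(open('hov.pkl','rb')); s0=pickle.load(open('scene0.pkl','rb')); t0=pickle.load(open('top0.pkl','rb'))
zh=.135
print('Lhole wrist',ray(w,365,52.5,zh),'top',ray(t,255,217.5,zh)); print('Rhole scene',ray(s,252,245.25,zh))
print('Rpin scene',ray(s,250.75,260.75,.068))
X=np.array([.9077,-.4196,0]);Y=np.array([.4196,.9077,0]);T=np.array([.3779,-.2323,0])
for n,h in (('L',T+.110*Y+.0605*X),('R',T-.108*Y+.0605*X)): print(n,'hole exp',h)
P=np.array([.4792,-.160,.072]),np.array([.3877,-.356,.072])
a=lambda d,c: (cv2.resize(d['pixels'][c[1]-22:c[1]+23,c[0]-30:c[0]+30,::-1],(400,300),interpolation=cv2.INTER_CUBIC),c)
L=[a(s0,proj(s0,P[0]).astype(int)),a(s0,proj(s0,P[1]).astype(int)),a(t0,proj(t0,P[0]).astype(int)),a(t0,proj(t0,P[1]).astype(int))]
print([x[1] for x in L])
cv2.imwrite('pics/pins.png',np.vstack([np.hstack([L[0][0],L[1][0]]),np.hstack([L[2][0],L[3][0]])]))
```

```text
Lhole wrist [ 0.4797245  -0.15663906  0.135     ] top [ 0.47828602 -0.15837239  0.135     ]
Rhole scene [ 0.38981092 -0.35573299  0.135     ]
Rpin scene [ 0.3781922  -0.36229643  0.068     ]
L hole exp [ 0.47897185 -0.1578388   0.        ]
R hole exp [ 0.38749905 -0.3557174   0.        ]
[array([243, 202]), array([252, 257]), array([255, 220]), array([327, 256])]
```

View pics/pins.png

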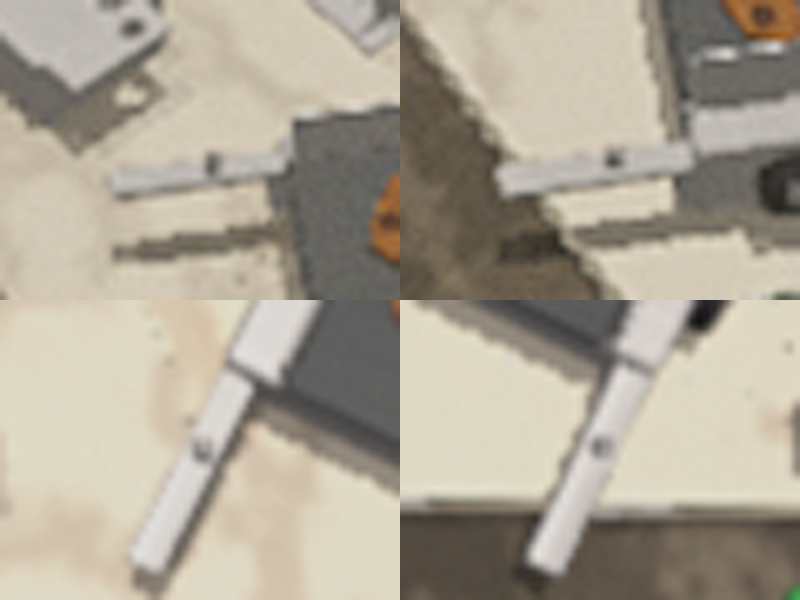

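Scene view: pins at (244.5,204.0) and (253.8,258.3). Top view: (254.9,219.8) and (326.6,255.3). The patch seen earlier was only lit arm.

Run:
```python
from h import *
import pickle
from scipy.optimize import least_squares
w,s,t=pickle.load(open('hov.pkl','rb'))
X=np.array([.9077,-.4196,0]);Y=np.array([.4196,.9077,0])
pt=ray(t,254.9,219.8,.069),ray(t,326.6,255.3,.069); ps=ray(s,244.5,204,.067),ray(s,253.8,258.3,.067)
ht=ray(t,254.6,217.1,.135); hs=ray(s,251.6,244.9,.135); hw=ray(w,364.75,52.25,.135)
print('top pins',pt,np.linalg.norm(pt[0]-pt[1])); print('scene pins',ps,np.linalg.norm(ps[0]-ps[1]))
f=lambda a,b:print(((b-a)@X*1e3).round(1),((b-a)@Y*1e3).round(1))
print('pin-hole X,Y mm: top L, scene R, wrist-hole vs avg pin L'); f(ht,pt[0]); f(hs,ps[1]); f(hw,(pt[0]+ps[0])/2)
d=[pt[0]-pt[1],ps[0]-ps[1]]; print([np.arctan2(-e[0],e[1]) for e in d])
for n,a,b in (('top',*pt),('scene',*ps)):
    m=(a+b)/2; print(n,m)
```

```text
top pins (array([ 0.48143588, -0.15918793,  0.069     ]), array([ 0.38997989, -0.35497776,  0.069     ])) 0.2160968739543014
scene pins (array([ 0.48274263, -0.16311457,  0.067     ]), array([ 0.39095348, -0.35979547,  0.067     ])) 0.21704521271957103
pin-hole X,Y mm: top L, scene R, wrist-hole vs avg pin L
2.7 -0.8
3.7 -4.6
4.2 -3.2
[np.float64(-0.4369936673213516), np.float64(-0.4366468915112909)]
top [ 0.43570789 -0.25708284  0.069     ]
scene [ 0.43684806 -0.26145502  0.067     ]
```

>>> {"fn": "drive_tool", "kwargs": {"motion": [[[-0.05, 0.07, 0], 0, 0], [[0, 0, 0.3], 0, 0], [[0, 0, 0.4], 0, 0], [[0, 0, 0.4], 0, 0], [[0, 0, 0.25], 0, 0], [[0, 0, 0], 0, 0], [[0, 0, 0], 0, 0], [[0, 0, 0], 0, 0]]}}

```text
time: 7.52
tcp_pos: [0.3798, -0.2364, 0.0888]
ee_rot: [0.842, 0.539, 0.0, 0.001]
wrist_force: [0.2, -1.4, -3.2]
opening: 0.0118
finger_force: 45.0
```

Run:
```python
from h import *
import pickle
w,s,t=[img(n) for n in ('wrist','scene','top')]; pickle.dump((w,s,t),open('hov2.pkl','wb'))
P=np.array([.482,-.161,.08]),np.array([.3905,-.3575,.08])
a=lambda d,c,k: cv2.resize(d['pixels'][max(0,c[1]-15*k):max(0,c[1]-15*k)+30*k,c[0]-20*k:c[0]+20*k,::-1],(400,300),interpolation=cv2.INTER_CUBIC)
pw=proj(w,P[0]).astype(int);ps=[proj(s,q).astype(int) for q in P];pt=proj(t,P[0]).astype(int); print(pw,ps,pt)
cv2.imwrite('pics/hov2.png',np.vstack([np.hstack([a(w,pw,2),a(s,ps[1],1)]),np.hstack([a(s,ps[0],1),a(t,pt,1)])]))
s=robot.get_state(); print(s['tcp_pos'],s['wrist_force'])
```

```text
[364  52] [array([243, 201]), array([253, 255])] [255 219]
[ 0.37966535 -0.23639213  0.08875019] [-0.36626859  0.47118755 -3.0682396 ]
```

View pics/hov2.png

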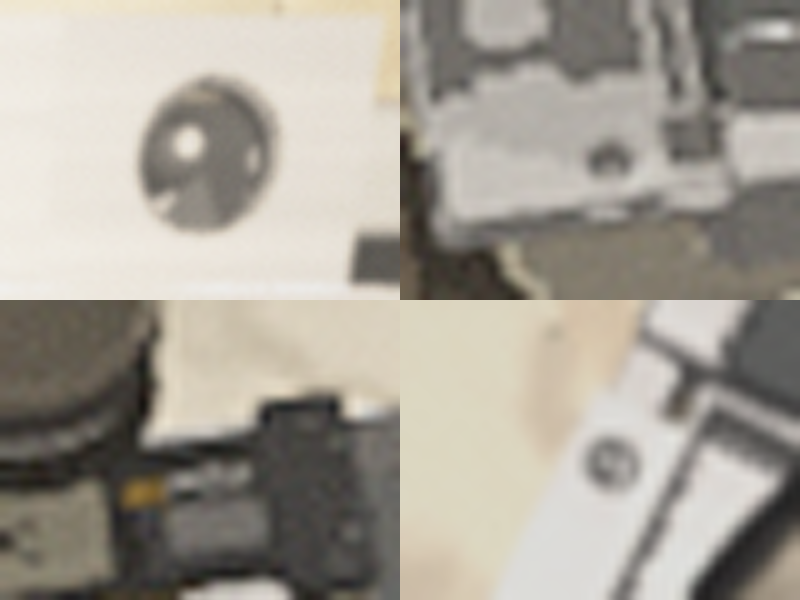

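The pin tip is visible inside the left hole (wrist crop: pin at (187,142), hole at (205,155)), and the right view agrees. Both call for about +2 mm in Y, so I'll correct and lower.

>>> {"fn": "drive_tool", "kwargs": {"motion": [[[0.05, 0.02, 0], 0, 0], [[0, 0, 0], 0, 0], [[0, 0, 0.12], 0, 0], [[0, 0, 0.12], 0, 0], [[0, 0, 0.12], 0, 0], [[0, 0, 0.1], 0, 0], [[0, 0, 0], 0, 0], [[0, 0, 0], 0, 0]]}}

```text
time: 8.33
tcp_pos: [0.3805, -0.2344, 0.0691]
ee_rot: [0.843, 0.539, -0.0, -0.0]
wrist_force: [-0.2, 0.2, -2.9]
opening: 0.0115
finger_force: 45.0
```

>>> {"fn": "drive_tool", "kwargs": {"motion": [[[0, 0, 0.04], 0, 0], [[0, 0, 0.03], 0, 0], [[0, 0, 0], 0, 0], [[0, 0, 0], 0, 0]]}}

```text
time: 8.67
tcp_pos: [0.3809, -0.2347, 0.0678]
ee_rot: [0.842, 0.539, 0.0, 0.001]
wrist_force: [-3.0, 2.2, 7.4]
opening: 0.0117
finger_force: 45.0
```

>>> {"fn": "drive_tool", "kwargs": {"motion": [[[0, 0, 0], 0, 0.5], [[0, 0, 0], 0, 0.5], [[0, 0, 0], 0, 0.5], [[0, 0, 0], 0, 0.5], [[0, 0, 0], 0, 0.5], [[0, 0, -0.5], 0, 0.5], [[0, 0, -0.9], 0, 0.6], [[0, 0, -0.9], 0, 0.6], [[0, 0, -0.9], 0, 0.6], [[0, 0, -0.6], 0, 0.6], [[0, 0, 0], 0, 0.6]]}}

```text
time: 9.58
tcp_pos: [0.3828, -0.2362, 0.2237]
ee_rot: [0.842, 0.539, 0.001, 0.005]
wrist_force: [0.6, -0.5, 0.3]
opening: 0.0548
finger_force: 0.0
```

Run:
```python
from h import *
import pickle
go(.651,-.0145,.2,.077+np.pi/2)
X=np.array([.9077,-.4196]);Y=np.array([.4196,.9077])
w=img('wrist'); pickle.dump(w,open('seat.pkl','wb')); s=robot.get_state()
P=np.array([.482,-.161,.06]); c=proj(w,P).astype(int); print(c,s['tcp_pos'],s['opening'])
a=cv2.resize(w['pixels'][:,:,::-1],(512,384)); 
b=cv2.resize(w['pixels'][max(0,c[1]-30):max(0,c[1]-30)+60,c[0]-20:c[0]+20,::-1],(256,384),interpolation=cv2.INTER_CUBIC)
cv2.imwrite('pics/seat.png',np.hstack([a,b]))
```

```text
turn -5.10  shift [5.01 7.11 0.59]  yaw->1.648 j6 -0.29 t=9.58
[306  82] [ 0.38185973 -0.2354497   0.22112355] 0.05518542292626364
```

View pics/seat.png

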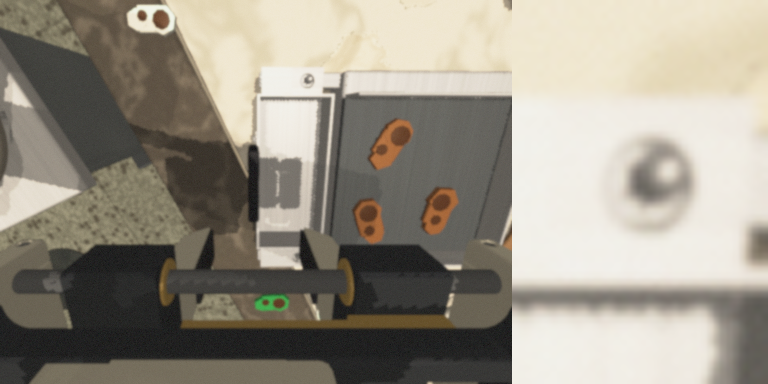

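>>> {"fn": "drive_tool", "kwargs": {"motion": [[[0.1, 0.3, 0], -0.85, 0.6], [[0.1, 0.3, 0], -0.85, 0.6], [[0.1, 0.3, 0], -0.85, 0.6], [[0.1, 0.3, 0], -0.85, 0.6], [[0.1, 0.3, 0], -0.85, 0.6], [[0.1, 0.3, 0], -0.85, 0.6], [[0.5, 0.7, 0], 0, 0.6], [[0.5, 0.7, 0], 0, 0.6], [[0.5, 0.7, 0], 0, 0.6], [[0.5, 0.7, 0], 0, 0.6], [[0.5, 0.7, 0], 0, 0.6], [[0.5, 0.7, 0], 0, 0.6], [[0.5, 0.7, 0], 0, 0.6], [[0, 0, 0], 0, 0.6]]}}

```text
time: 10.8
tcp_pos: [0.6428, -0.0676, 0.2156]
ee_rot: [0.678, 0.735, 0.0, -0.001]
wrist_force: [-1.2, -0.2, -0.2]
opening: 0.0553
finger_force: 0.0
```

Run:
```python
from h import *
import pickle
go(.651,-.0145,.2,.077+np.pi/2)
d=img('wrist'); pickle.dump(d,open('w3.pkl','wb')); p=d['pixels']; s=robot.get_state(); print(s['tcp_pos'])
c=proj(d,[.651,-.0145,.13]); print(c)
m=(p.max(2)<55).astype(np.uint8); n,l,st,ce=cv2.connectedComponentsWithStats(m)
for i in range(1,n):
    if st[i,4]>150:
        r=cv2.minAreaRect(np.argwhere(l==i)[:,::-1].astype(np.float32)); print(ce[i].round(1),st[i],r,ray(d,*r[0],.13).round(4))
cv2.imwrite('pics/w3.png',cv2.resize(p[:,:,::-1],None,fx=1.5,fy=1.5))
```

```text
turn 0.04  shift [1.31 0.31 0.39]  yaw->1.648 j6 -0.31 t=10.80
[ 0.64101358 -0.06964547  0.21562632]
[269.33458334 143.65945827]
[25.  90.7] [  0  76  50  33 874] ((25.17679214477539, 90.85912322998047), (52.094783782958984, 27.04723358154297), 8.29714584350586) [0.4424 0.0124 0.13  ]
[275.1 138.5] [ 262   76   26  125 2814] ((274.5, 138.0), (124.0, 25.0), 90.0) [ 0.6551 -0.0092  0.13  ]
[ 38.9 143.3] [ 24 126  33  37 644] ((40.904563903808594, 144.10789489746094), (38.3917350769043, 27.95639419555664), 14.931416511535645) [ 0.4488 -0.0314  0.13  ]
[429.1 237. ] [  332   152   180   168 17140] ((422.98626708984375, 238.66552734375), (168.83148193359375, 175.0598907470703), 4.763641834259033) [ 0.8113 -0.0946  0.13  ]
[228.2 326.7] [    0   231   512   153 33633] ((255.5, 307.0), (152.0, 511.0), 90.0) [ 0.6528 -0.1892  0.13  ]
```

>>> {"fn": "drive_tool", "kwargs": {"motion": [[[0.7, 0.2, 0], 0, 0.6], [[0.7, 0.18, 0], 0, 0.6], [[0, 0, 0], 0, 0.6], [[0, 0, 0], 0, 0.6]]}}

```text
time: 11.18
tcp_pos: [0.6502, -0.0146, 0.2174]
ee_rot: [0.679, 0.734, -0.001, -0.001]
wrist_force: [-0.8, -0.2, -0.3]
opening: 0.0552
finger_force: 0.0
```

Run:
```python
from h import *
import pickle
go(.654,-.011,.096,.077+np.pi/2)
d=img('wrist'); p=d['pixels']
m=(p.max(2)<55).astype(np.uint8); n,l,st,ce=cv2.connectedComponentsWithStats(m)
for i in range(1,n):
    if st[i,4]>150:
        r=cv2.minAreaRect(np.argwhere(l==i)[:,::-1].astype(np.float32)); print(ce[i].round(1),st[i],r,ray(d,*r[0],.13).round(4))
```

```text
turn 0.02  shift [0.08 0.1  3.03]  yaw->1.648 j6 -0.22 t=11.18
[23.9 10.5] [  0   0  42  20 388] ((22.345685958862305, 11.460406303405762), (16.09063720703125, 43.237613677978516), 67.52056884765625) [0.4566 0.1245 0.13  ]
[327.3  31.3] [289  12  58  63 554] ((321.7317199707031, 39.085365295410156), (57.784297943115234, 51.693519592285156), 38.65980911254883) [0.6926 0.1239 0.13  ]
[ 26.6 116.3] [   0   89   51   60 1740] ((25.0, 118.5), (59.0, 50.0), 90.0) [0.4444 0.0428 0.13  ]
[262.2 190.1] [ 250  136   25  109 2520] ((262.0, 190.0), (108.0, 24.0), 90.0) [ 0.6556 -0.0054  0.13  ]
[424.1 253.2] [  330   189   182   131 14557] ((420.8704833984375, 251.76171875), (126.570068359375, 185.6055450439453), 87.07927703857422) [ 0.8214 -0.0575  0.13  ]
[252.3 264.1] [ 168  231  176   50 1631] ((255.28445434570312, 254.80953979492188), (48.55986785888672, 175.08425903320312), 89.40319061279297) [ 0.6547 -0.0744  0.13  ]
[227.9 331.5] [    0   245   512   139 31005] ((255.5, 314.0), (138.0, 511.0), 90.0) [ 0.6606 -0.1474  0.13  ]
```

>>> {"fn": "drive_tool", "kwargs": {"motion": [[[0.1, 0.12, 0.5], 0, 0.6], [[0, 0, 0.8], 0, 0.6], [[0, 0, 0.8], 0, 0.6], [[0, 0, 0.6], 0, 0.6], [[0, 0, 0.33], 0, 0.6], [[0, 0, 0], 0, 0.6], [[0, 0, 0], 0, 0], [[0, 0, 0], 0, 0], [[0, 0, 0], 0, 0], [[0, 0, 0], 0, 0], [[0, 0, 0], 0, 0], [[0, 0, 0], 0, 0], [[0, 0, 0], 0, 0], [[0, 0, 0], 0, 0], [[0, 0, 0], 0, 0], [[0, 0, 0], 0, 0]], "force": 50}}

```text
time: 12.57
tcp_pos: [0.6558, -0.011, 0.0985]
ee_rot: [0.679, 0.734, 0.0, 0.001]
wrist_force: [-1.5, -0.3, 5.0]
opening: 0.0241
finger_force: 49.7
```

>>> {"fn": "drive_tool", "kwargs": {"motion": [[[0, 0, -0.2], 0, 0], [[0, 0, -0.4], 0, 0], [[0, 0, -0.7], 0, 0], [[0, 0, -0.9], 0, 0], [[0, 0, -0.9], 0, 0], [[0, 0, -0.5], 0, 0], [[0, 0, 0], 0, 0], [[0, 0, 0], 0, 0]]}}

```text
time: 13.23
tcp_pos: [0.6554, -0.0108, 0.2417]
ee_rot: [0.679, 0.734, 0.0, 0.0]
wrist_force: [-0.2, 0.7, -4.1]
opening: 0.0234
finger_force: 49.7
```

```bash
cat >> h.py <<'E'
G=-.4368; C=np.array([.5505,-.3126]); X=np.array([np.cos(G),np.sin(G)]); Y=np.array([-np.sin(G),np.cos(G)])
def gw(a,b): return C+a*X+b*Y
def crusts(d,z=.086):
    hsv=cv2.cvtColor(d['pixels'],cv2.COLOR_RGB2HSV)
    m=((hsv[...,0]<16)&(hsv[...,1]>110)&(hsv[...,2]>60)).astype(np.uint8)
    n,l,s,ce=cv2.connectedComponentsWithStats(m)
    for i in range(1,n):
        if s[i,4]<25: continue
        q=np.array([ray(d,u,v,z)[:2]-C for v,u in np.argwhere(l==i)]); a,b=q@X*1e3,q@Y*1e3
        if abs(a.mean())<200 and abs(b.mean())<130: print('crust px',ce[i].round(),s[i,4],'X %.0f..%.0f Y %.0f..%.0f'%(a.min(),a.max(),b.min(),b.max()))
E
python3 - <<'E'
from h import *
import pickle
s=robot.get_state(); print(s['tcp_pos'],yaw(s),s['wrist_force'],s['opening'])
go(*gw(.0,.0),.24,G+np.pi/2)
crusts(pickle.load(open('seat.pkl','rb'))); print(); crusts(pickle.load(open('top0.pkl','rb')))
E
```

```text
[ 0.65544736 -0.01076365  0.24166074] 1.6478004829999564 [-0.23667529  0.7137562  -4.08033219] 0.023397586882982394
turn 5.14  shift [-7.95  0.81  0.04]  yaw->1.134 j6 -0.21 t=13.23
crust px [390. 143.] 1281 X -58..-15 Y 17..71
crust px [438. 209.] 1140 X 14..52 Y -62..-5
crust px [369. 220.] 1004 X -69..-29 Y -74..-18
crust px [508. 242.] 89 X 121..132 Y -83..-61

crust px [366. 150.] 226 X 166..198 Y -129..-12
crust px [328. 191.] 189 X 14..47 Y -62..-8
crust px [291. 201.] 170 X -58..-20 Y 17..68
crust px [320. 219.] 188 X -69..-32 Y -74..-21
```

>>> {"fn": "drive_tool", "kwargs": {"motion": [[[-0.1, 0, 0], 0.86, 0], [[-0.1, 0, 0], 0.86, 0], [[-0.1, 0, 0], 0.86, 0], [[-0.1, 0, 0], 0.86, 0], [[-0.1, 0, 0], 0.85, 0], [[-0.1, 0, 0], 0.85, 0], [[-0.6, 0.1, 0], 0, 0], [[-0.8, 0.1, 0], 0, 0], [[-0.9, 0.1, 0], 0, 0], [[-0.9, 0.1, 0], 0, 0], [[-0.9, 0.1, 0], 0, 0], [[-0.9, 0.1, 0], 0, 0], [[-0.9, 0.1, 0], 0, 0], [[-0.9, 0.1, 0], 0, 0], [[-0.5, 0, 0.5], 0, 0], [[0, 0, 0.5], 0, 0], [[0, 0, 0.3], 0, 0], [[0, 0, 0], 0, 0], [[0, 0, 0], 0, 0]]}}

```text
time: 14.82
tcp_pos: [0.5564, -0.3117, 0.1867]
ee_rot: [0.844, 0.537, -0.001, -0.003]
wrist_force: [-1.2, 0.2, -3.6]
opening: 0.0239
finger_force: 49.7
```

Run:
```python
from h import *
s=robot.get_state(); print(s['tcp_pos'],yaw(s),s['wrist_force'],s['wrist_torque'],s['time'])
go(*gw(.0,-.005),.176,G+np.pi/2)
```

```text
[ 0.55643361 -0.31171178  0.18665277] 1.1336134421393422 [-1.18775998  0.15607814 -3.56835985] [-0.0386238  -0.14296431  0.00067893] 14.8167
turn -0.00  shift [-0.21 -0.13  0.27]  yaw->1.134 j6 -0.19 t=14.82
```

>>> {"fn": "drive_tool", "kwargs": {"motion": [[[-0.2, -0.12, 0], 0, 0], [[0, 0, 0.13], 0, 0], [[0, 0, 0.13], 0, 0], [[0, 0, 0.07], 0, 0], [[0, 0, 0], 0, 0], [[0, 0, 0], 0, 0]]}}

```text
time: 15.32
tcp_pos: [0.5499, -0.3175, 0.1762]
ee_rot: [0.844, 0.537, -0.0, -0.0]
wrist_force: [0.0, -0.4, -2.9]
opening: 0.0238
finger_force: 49.7
```

>>> {"fn": "drive_tool", "kwargs": {"motion": [[[0, 0, 0.07], 0, 0], [[0, 0, 0], 0, 0], [[0, 0, 0], 0, 0]]}}

```text
time: 15.57
tcp_pos: [0.5498, -0.3176, 0.1734]
ee_rot: [0.844, 0.537, -0.0, -0.0]
wrist_force: [0.1, 0.8, -3.6]
opening: 0.0236
finger_force: 49.7
```

>>> {"fn": "drive_tool", "kwargs": {"motion": [[[0, 0, 0.06], 0, 0], [[0, 0, 0], 0, 0], [[0, 0, 0], 0, 0]]}}

```text
time: 15.82
tcp_pos: [0.5498, -0.3177, 0.171]
ee_rot: [0.844, 0.537, -0.0, -0.0]
wrist_force: [1.2, 0.8, -3.2]
opening: 0.0238
finger_force: 49.7
```

>>> {"fn": "drive_tool", "kwargs": {"motion": [[[0, 0, 0.06], 0, 0], [[0, 0, 0], 0, 0], [[0, 0, 0], 0, 0]]}}

```text
time: 16.07
tcp_pos: [0.5498, -0.3177, 0.1685]
ee_rot: [0.844, 0.537, -0.0, -0.0]
wrist_force: [0.8, -0.9, -3.6]
opening: 0.0236
finger_force: 49.7
```

>>> {"fn": "drive_tool", "kwargs": {"motion": [[[0, 0, 0.06], 0, 0], [[0, 0, 0], 0, 0], [[0, 0, 0], 0, 0]]}}

```text
time: 16.32
tcp_pos: [0.5498, -0.3177, 0.1661]
ee_rot: [0.844, 0.537, -0.0, -0.0]
wrist_force: [0.2, -0.2, -3.2]
opening: 0.0238
finger_force: 49.7
```

>>> {"fn": "drive_tool", "kwargs": {"motion": [[[0, 0, 0.06], 0, 0], [[0, 0, 0], 0, 0], [[0, 0, 0], 0, 0]]}}

```text
time: 16.57
tcp_pos: [0.5498, -0.3177, 0.1637]
ee_rot: [0.844, 0.537, -0.0, -0.0]
wrist_force: [0.4, 0.3, -2.9]
opening: 0.0236
finger_force: 49.7
```

>>> {"fn": "drive_tool", "kwargs": {"motion": [[[0, 0, 0.06], 0, 0], [[0, 0, 0], 0, 0], [[0, 0, 0], 0, 0]]}}

```text
time: 16.82
tcp_pos: [0.5498, -0.3177, 0.1613]
ee_rot: [0.844, 0.537, -0.0, -0.0]
wrist_force: [-0.4, 0.2, -2.6]
opening: 0.0241
finger_force: 49.7
```

>>> {"fn": "drive_tool", "kwargs": {"motion": [[[0, 0, 0.06], 0, 0], [[0, 0, 0], 0, 0], [[0, 0, 0], 0, 0]]}}

```text
time: 17.07
tcp_pos: [0.55, -0.3179, 0.1596]
ee_rot: [0.844, 0.537, 0.0, 0.0]
wrist_force: [0.1, 0.1, -1.0]
opening: 0.0238
finger_force: 49.7
```

>>> {"fn": "drive_tool", "kwargs": {"motion": [[[0, 0, 0.03], 0, 0], [[0, 0, 0], 0, 0], [[0, 0, 0], 0, 0], [[0, 0, 0], 0, 0]]}}

```text
time: 17.4
tcp_pos: [0.5501, -0.3179, 0.1587]
ee_rot: [0.844, 0.537, 0.0, 0.001]
wrist_force: [-0.8, 1.8, 4.8]
opening: 0.0234
finger_force: 49.7
```

>>> {"fn": "drive_tool", "kwargs": {"motion": [[[0, -0.15, 0], 0, 0], [[0, -0.25, 0], 0, 0], [[0, -0.25, 0], 0, 0], [[0, -0.25, 0], 0, 0], [[0, -0.25, 0], 0, 0]]}}

```text
time: 17.82
tcp_pos: [0.5093, -0.2991, 0.1589]
ee_rot: [0.844, 0.537, 0.001, 0.003]
wrist_force: [4.2, -2.4, 4.5]
opening: 0.0236
finger_force: 49.7
```

>>> {"fn": "drive_tool", "kwargs": {"motion": [[[0, -0.25, 0], 0, 0], [[0, -0.25, 0], 0, 0], [[0, -0.25, 0], 0, 0], [[0, -0.25, 0], 0, 0], [[0, -0.25, 0], 0, 0], [[0, -0.25, 0], 0, 0], [[0, -0.05, 0], 0, 0], [[0, 0, 0], 0, 0], [[0, 0, 0], 0, 0], [[0, 0, -0.3], 0, 0], [[0, 0, -0.6], 0, 0], [[0, 0, 0], 0, 0]]}}

```text
time: 18.82
tcp_pos: [0.454, -0.2735, 0.1972]
ee_rot: [0.844, 0.537, 0.001, 0.003]
wrist_force: [0.9, -1.1, -2.0]
opening: 0.0238
finger_force: 49.7
```

Run:
```python
from h import *
s=robot.get_state(); print(s['tcp_pos'],s['wrist_force'],s['time'])
for n in ('top','scene','wrist'): print(n); crusts(img(n))
go(*gw(.068,-.033),.18,G+np.pi/2)
```

```text
[ 0.45395239 -0.27347119  0.19716701] [ 0.94178704 -1.14874556 -1.9595225 ] 18.8167
top
crust px [366. 150.] 228 X 166..198 Y -129..-12
crust px [278. 235.] 94 X -152..-127 Y 22..52
scene
crust px [299. 228.] 121 X 17..51 Y -63..-7
crust px [247. 231.] 99 X -147..-118 Y -46..6
crust px [250. 249.] 84 X -147..-121 Y -106..-67
wrist
crust px [231. 148.] 469 X -137..-120 Y 20..59
crust px [494. 209.] 712 X 136..153 Y -56..8
crust px [229. 207.] 206 X -138..-129 Y -42..-2
crust px [385. 217.] 1347 X 15..52 Y -62..-5
turn -0.00  shift [-0.7   4.36  0.32]  yaw->1.134 j6 -0.25 t=18.97
```

>>> {"fn": "drive_tool", "kwargs": {"motion": [[[-0.05, 0.4, -0.2], 0, 0], [[-0.1, 0.8, 0], 0, 0], [[-0.1, 0.85, 0], 0, 0], [[-0.1, 0.85, 0], 0, 0], [[-0.1, 0.85, 0], 0, 0], [[0, 0.61, 0], 0, 0], [[0, 0, 0.2], 0, 0], [[0, 0, 0.4], 0, 0], [[0, 0, 0.4], 0, 0], [[0, 0, 0], 0, 0], [[0, 0, 0], 0, 0], [[0, 0, 0], 0, 0]]}}

```text
time: 19.97
tcp_pos: [0.6016, -0.3616, 0.1609]
ee_rot: [0.844, 0.537, -0.0, -0.001]
wrist_force: [0.0, -0.0, -3.2]
opening: 0.0235
finger_force: 49.8
```

Run:
```python
from h import *
s=robot.get_state(); print(s['tcp_pos'],yaw(s),s['wrist_force'])
go(*gw(.068,-.023),.1587,G+np.pi/2)
```

```text
[ 0.6016203  -0.36161622  0.1608836 ] 1.1338233149397945 [ 0.00476897 -0.04944301 -3.15545852]
turn -0.00  shift [-0.01  0.02  0.05]  yaw->1.134 j6 -0.21 t=19.97
```

>>> {"fn": "drive_tool", "kwargs": {"motion": [[[0, 0, 0.06], 0, 0], [[0, 0, 0], 0, 0], [[0, 0, 0], 0, 0], [[0, 0, 0], 0, 0]]}}

```text
time: 20.3
tcp_pos: [0.602, -0.362, 0.1595]
ee_rot: [0.844, 0.537, -0.0, -0.0]
wrist_force: [-1.3, 1.4, -0.0]
opening: 0.0237
finger_force: 49.8
```

>>> {"fn": "drive_tool", "kwargs": {"motion": [[[0, 0, 0.025], 0, 0], [[0, 0, 0], 0, 0], [[0, 0, 0], 0, 0], [[0, -0.12, 0], 0, 0], [[0, -0.25, 0], 0, 0], [[0, -0.25, 0], 0, 0], [[0, -0.25, 0], 0, 0], [[0, -0.25, 0], 0, 0], [[0, -0.25, 0], 0, 0], [[0, -0.25, 0], 0, 0]]}}

```text
time: 21.13
tcp_pos: [0.5445, -0.3354, 0.1593]
ee_rot: [0.844, 0.537, 0.001, 0.002]
wrist_force: [2.6, -1.4, 1.1]
opening: 0.0235
finger_force: 49.8
```

>>> {"fn": "drive_tool", "kwargs": {"motion": [[[0, -0.25, 0.015], 0, 0], [[0, -0.25, 0], 0, 0], [[0, -0.25, 0], 0, 0], [[0, -0.25, 0], 0, 0], [[0, -0.25, 0], 0, 0], [[0, -0.25, 0], 0, 0], [[0, -0.25, 0], 0, 0], [[0, -0.25, 0], 0, 0], [[0, -0.25, 0], 0, 0], [[0, -0.25, 0], 0, 0], [[0, -0.18, 0], 0, 0], [[0, 0, 0], 0, 0], [[0, 0, 0], 0, 0], [[0, 0, -0.3], 0, 0], [[0, 0, -0.8], 0, 0], [[0, 0, -0.8], 0, 0], [[0, 0, -0.3], 0, 0], [[0, 0, 0], 0, 0]]}}

```text
time: 22.63
tcp_pos: [0.4482, -0.2906, 0.2491]
ee_rot: [0.844, 0.537, 0.001, 0.003]
wrist_force: [-0.6, -0.4, -3.5]
opening: 0.0235
finger_force: 49.8
```

Run:
```python
from h import *
s=robot.get_state(); print(s['tcp_pos'],yaw(s),s['wrist_force'],s['time'])
for n in ('top','scene','wrist'): print(n); crusts(img(n),.025)
go(.6555,-.0109,.242,1.6478)
```

```text
[ 0.44824594 -0.29064732  0.24909518] 1.133881961497546 [-0.62979119 -0.37056811 -3.54766909] 22.6333
top
crust px [281. 236.] 124 X -144..-119 Y 1..50
scene
crust px [247. 231.] 101 X -145..-114 Y -5..51
crust px [250. 249.] 84 X -145..-117 Y -67..-26
wrist
crust px [233. 128.] 340 X -144..-126 Y 3..55
crust px [230. 179.] 102 X -145..-134 Y -63..-20
turn -5.14  shift [6.53 5.75 0.06]  yaw->1.648 j6 -0.28 t=22.78
```

>>> {"fn": "drive_tool", "kwargs": {"motion": [[[0, 0, 0], -0.86, 0], [[0, 0, 0], -0.86, 0], [[0, 0, 0], -0.86, 0], [[0, 0, 0], -0.86, 0], [[0, 0, 0], -0.85, 0], [[0, 0, 0], -0.85, 0], [[0.5, 0.45, 0], 0, 0], [[0.8, 0.7, 0], 0, 0], [[0.8, 0.7, 0], 0, 0], [[0.8, 0.7, 0], 0, 0], [[0.8, 0.7, 0], 0, 0], [[0.8, 0.7, 0], 0, 0], [[0.8, 0.7, 0], 0, 0], [[0.8, 0.7, 0], 0, 0], [[0.43, 0.4, 0], 0, 0], [[0, 0, 0], 0, 0], [[0, 0, 0], 0, 0]]}}

```text
time: 24.2
tcp_pos: [0.6519, -0.0146, 0.2428]
ee_rot: [0.678, 0.735, -0.001, -0.002]
wrist_force: [-0.5, 0.6, -4.2]
opening: 0.0237
finger_force: 49.8
```

Run:
```python
from h import *
import pickle
go(.6555,-.0109,.14,1.6478)
for n in ('top','scene'): print(n); d=img(n); pickle.dump(d,open(n+'1.pkl','wb')); crusts(d,.03)
t,s=[pickle.load(open(n+'1.pkl','rb')) for n in ('top','scene')]
f=lambda d,u,v: cv2.resize(d['pixels'][v:v+90,u:u+120,::-1],(400,300),interpolation=cv2.INTER_CUBIC)
g=lambda d:(proj(d,[*gw(-.08,0),.06])-[60,45]).astype(int)
print(g(t),g(s))
cv2.imwrite('pics/fin.png',np.hstack([f(t,*g(t)),f(s,*g(s))]))
```

```text
turn 0.03  shift [0.09 0.1  2.57]  yaw->1.648 j6 -0.22 t=24.20
top
crust px [274. 235.] 46 X -147..-122 Y 37..53
crust px [284. 237.] 75 X -143..-118 Y 1..33
crust px [305. 247.] 186 X -148..-108 Y -73..-20
scene
crust px [247. 231.] 100 X -145..-114 Y -8..47
crust px [251. 248.] 124 X -145..-105 Y -70..-15
[238 177] [202 183]
```

View pics/fin.png

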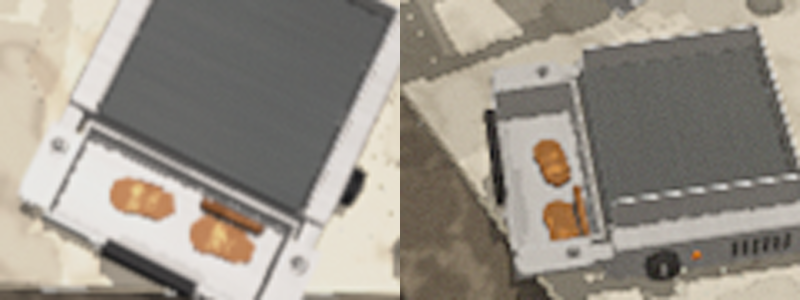

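All three crusts lie in the tray, the plate is clear, and both pins stand in the ear holes. Next I'll hang the scraper.

>>> {"fn": "drive_tool", "kwargs": {"motion": [[[0.09, 0.1, 0], 0.03, 0], [[0, 0, 0], 0, 0], [[0, 0, 0], 0, 0], [[0, 0, 0.5], 0, 0], [[0, 0, 0.5], 0, 0], [[0, 0, 0], 0, 0], [[0, 0, 0], 0, 0]]}}

```text
time: 24.88
tcp_pos: [0.6552, -0.0125, 0.2053]
ee_rot: [0.681, 0.733, -0.001, -0.001]
wrist_force: [-0.1, 0.2, -2.8]
opening: 0.0235
finger_force: 49.8
```

Run:
```python
from h import *
go(.6555,-.0109,.0985,1.6478)
```

```text
turn -0.04  shift [0.04 0.01 2.67]  yaw->1.648 j6 -0.21 t=24.88
```

>>> {"fn": "drive_tool", "kwargs": {"motion": [[[0.03, 0, 0.3], -0.03, 0], [[0, 0, 0.4], 0, 0], [[0, 0, 0.4], 0, 0], [[0, 0, 0.4], 0, 0], [[0, 0, 0.4], 0, 0], [[0, 0, 0.3], 0, 0], [[0, 0, 0.2], 0, 0], [[0, 0, 0.1], 0, 0], [[0, 0, 0], 0, 0], [[0, 0, 0], 0, 0]]}}

```text
time: 25.72
tcp_pos: [0.6565, -0.0111, 0.107]
ee_rot: [0.679, 0.734, 0.0, 0.001]
wrist_force: [-0.1, -0.4, -2.6]
opening: 0.0238
finger_force: 49.8
```

>>> {"fn": "drive_tool", "kwargs": {"motion": [[[0, 0, 0.08], 0, 0], [[0, 0, 0.07], 0, 0], [[0, 0, 0.04], 0, 0], [[0, 0, 0], 0, 0], [[0, 0, 0], 0, 0]]}}

```text
time: 26.13
tcp_pos: [0.6559, -0.011, 0.0985]
ee_rot: [0.679, 0.734, 0.0, 0.0]
wrist_force: [0.0, 0.1, -2.9]
opening: 0.0235
finger_force: 49.8
```

>>> {"fn": "drive_tool", "kwargs": {"motion": [[[0, 0, 0.03], 0, 0], [[0, 0, 0], 0, 0], [[0, 0, 0], 0, 0]]}}

```text
time: 26.38
tcp_pos: [0.6559, -0.011, 0.0984]
ee_rot: [0.679, 0.734, 0.0, 0.0]
wrist_force: [-3.4, -0.0, 5.7]
opening: 0.0239
finger_force: 49.8
```

Seated. I'll release, rise and back off.

>>> {"fn": "drive_tool", "kwargs": {"motion": [[[0, 0, 0], 0, 0.6], [[0, 0, 0], 0, 0.6], [[0, 0, 0], 0, 0.6], [[0, 0, 0], 0, 0.6], [[0, 0, 0], 0, 0.6], [[0, 0, -0.2], 0, 0.6], [[0, 0, -0.6], 0, 0.6], [[0, 0, -0.9], 0, 0.6], [[0, 0, -0.9], 0, 0.6], [[0, 0, -0.9], 0, 0.6], [[0, 0, 0], 0, 0.6], [[-0.7, -0.3, 0], 0, 0.6], [[-0.7, -0.3, 0], 0, 0.6], [[-0.7, -0.3, 0], 0, 0.6], [[-0.7, -0.3, 0], 0, 0.6], [[-0.7, -0.3, 0], 0, 0.6], [[0, 0, 0], 0, 0.6], [[0, 0, 0], 0, 0.6]]}}

```text
time: 27.88
tcp_pos: [0.6064, -0.1566, 0.2375]
ee_rot: [0.68, 0.733, 0.0, 0.0]
wrist_force: [-0.0, 0.6, 0.5]
opening: 0.0551
finger_force: 0.0
```

Run:
```python
from h import *
import pickle
d=img('wrist'); s=robot.get_state(); print(s['tcp_pos'],s['wrist_force'],s['opening'],s['time'])
p=d['pixels']; m=(p.max(2)<55).astype(np.uint8); n,l,st,ce=cv2.connectedComponentsWithStats(m)
for i in range(1,n):
    if st[i,4]>150:
        r=cv2.minAreaRect(np.argwhere(l==i)[:,::-1].astype(np.float32)); print(ce[i].round(1),r,ray(d,*r[0],.13).round(4))
# scene: grip blob & bystanders changed?
a=pickle.load(open('scene0.pkl','rb'))['pixels'].astype(int); e=img('scene'); b=e['pixels'].astype(int); crusts(e,.03)
df=(abs(a-b).max(2)>60).astype(np.uint8); df=cv2.morphologyEx(df,cv2.MORPH_OPEN,np.ones((3,3)))
n,l,st,ce=cv2.connectedComponentsWithStats(df)
print([(st[i].tolist()) for i in range(1,n) if st[i,4]>20])
q=proj(e,[.652,-.0145,.13]); print(q); m=lambda im:(im.max(2)<45)[int(q[1])-20:int(q[1])+20,int(q[0])-25:int(q[0])+25]
for im in (a,b): w=np.argwhere(m(im)); print(len(w),w.mean(0),cv2.minAreaRect(w.astype(np.float32)))
```

```text
[ 0.6067703  -0.15533339  0.23746595] [-0.33376759  0.14099672  0.89833443] 0.054914157509454255 27.9333
[320.9  48.2] ((321.3439636230469, 51.36942672729492), (29.838115692138672, 103.86235046386719), 2.0454084873199463) [ 0.6548 -0.023   0.13  ]
[ 64.7 103.6] ((61.12876892089844, 105.22329711914062), (105.05118560791016, 48.57373809814453), 83.9909896850586) [ 0.4207 -0.0854  0.13  ]
[ 2.3 95.8] ((3.499999523162842, 91.49998474121094), (6.999999046325684, 40.99999237060547), 0.0) [ 0.3699 -0.0773  0.13  ]
[472.9 147. ] ((465.5, 145.0), (132.0, 91.0), 90.0) [ 0.806  -0.0934  0.13  ]
[ 72.3 227.4] ((72.44235229492188, 227.00537109375), (23.921451568603516, 77.87417602539062), 21.250505447387695) [ 0.4153 -0.209   0.13  ]
[182.7 223.1] ((182.90000915527344, 223.7000274658203), (32.64659118652344, 7.602630138397217), 26.56505012512207) [ 0.5325 -0.1965  0.13  ]
[261.6 316.8] ((255.5, 305.5), (155.0, 511.0), 90.0) [ 0.6168 -0.2948  0.13  ]
crust px [247. 231.] 102 X -144..-114 Y -8..47
crust px [251. 248.] 126 X -145..-105 Y -70..-15
[[103, 0, 21, 12, 172], [114, 13, 15, 19, 187], [104,
[... 354 characters left out ...]
0, 43, 700], [184, 204, 6, 5, 24], [188, 210, 23, 21, 206], [105, 214, 6, 8, 39], [115, 215, 23, 16, 154], [169, 214, 32, 29, 502], [38, 217, 8, 7, 39], [242, 225, 11, 14, 116], [123, 229, 7, 6, 26], [96, 232, 60, 63, 761], [245, 242, 16, 13, 163], [60, 262, 6, 12, 52], [246, 263, 11, 6, 49], [151, 271, 10, 10, 56], [172, 284, 51, 32, 509], [160, 288, 11, 8, 49], [179, 303, 5, 7, 28], [198, 310, 24, 26, 319]]
[261.04917106 145.72555   ]
3 [24.33333333 31.66666667] ((20.870595932006836, 29.718990325927734), (25.553861618041992, 0.5087292790412903), 30.5792236328125)
11 [16.63636364 42.09090909] ((17.21154022216797, 41.44231033325195), (9.560595512390137, 30.06117820739746), 87.27368927001953)
```

```bash
python3 -c "
from bench import robot
print(robot.hand_in())"
```

```text
the job is handed in; nothing more can be done
None
```

The job is handed in at about 28 s: tray seated on both pins, all three crusts scraped into it, the scraper released back in its stand, and no bystander knowingly touched.

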